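# Clear the kitchen scale and turn its tare knob back to zero

## Robot

A 6-joint arm with a two-finger parallel gripper is mounted at the origin on the work surface. World frame = base frame: x ahead of the robot, y to its left, z up, the work surface at z = 0. Lengths are in mm, angles in rad, forces in N, time in s.
With the tool pointing down it reaches from about 350 to 850 mm from the base axis. Payload 8.1 kg.
Tool frame: the origin (TCP) lies at the very end of the fingers, on their centre line; the grasp point (between the pads) lies 19 mm behind it; z points along the fingers, y is the line along which they close (so a half turn about z gives the same grasp; the last joint's range is limited). The gripper opens to 85 mm and grips with 20 to 120 N. Pads are 22 mm wide; open, the fingers measure 114 mm over their backs; the gripper's body (76 mm by 85 mm) begins 54 mm behind the grasp point. The pads swing forward as they close: fully open they stand 13 mm farther back than shut.
Start: joints at [1.159, 0.13, 1.488, -0, 1.523, -0.085], TCP at [192.587, 568.257, 231.292] pointing down, gripper open.
Joint ranges: [-2.96, 2.96], [-0.89, 2.26], [0.02, 2.5], [-1.34, 4.48], [0, 2.73], [-2.66, 2.66]. Speed limits (rad/s): [2.39, 2.39, 2.79, 3.14, 3.14, 3.14].

## Interface

Orientations are given as a rotation vector (axis times angle).
In Python, from workcell import monitor, cams, ctrl, finder gives the robot as it stands. The module is installed in compiled form; this text tells all that it offers.
- The arm moves only by the tool arm_command, never from a script. Its argument "targets" is a list of rows, each an object with "offset": the shift along the tool's x, y, z in mm, a list of three; "rot": the turn, a rotation vector about the tool's x, y, z in rad, a list of three; "hand": the finger opening in mm, from 0 to 85.4. A call has 1 to 5 rows; each row shifts and turns the commanded pose from where the row before left it, along the tool's axes as they then stand; what a row does not reach is not made up. A row lasts 1/10 s, in which the tool goes at most 50 mm and 8.59 degrees, less where a joint would pass 70% of its speed; a pose out of reach is approached as far as the arm can. A call is refused whole if a number of a shift passes 50 or a number of a turn 0.15, either way. A call with a gripper value outside its range is refused whole. The fingers move at their own pace and stop on an object; "grip_force" is the grip in N (left out, the last holds). Time passes only in rows, so rows that do not move let the fingers close. It gives the time, the measured TCP pose, the force, the opening and the grip force at its end, in the units of the state.
- monitor.read_state(): the state, without advancing time (a new reading comes with each control period).
- cams.read_camera(name): name is "side" or "top" or "wrist"; returns the picture (400x640x3 uint8, red, green, blue); there is no depth.
- cams.camera_params(name): a dict with "intrinsics" (3x3 intrinsics, pixels), "rvec" (rotation vector, rad) and "tvec" (3), from world to camera coordinates, as OpenCV has them. Camera axes: x right, y down, z forward; pixel columns grow to the right and rows downward; lengths in mm; the calibration is good to about 2 mm. A picture is of the moment at which its call begins: read the wrist's pose just before it. camera_params takes no time and is no camera call; for the wrist camera it gives the pose at the moment of the call.
- ctrl.close_job(): hands the job in; it is judged then, once.
Trained networks look in the newest picture that a camera, given by its name, has taken for a name from the list of things; names that differ only in an ending like _2 or _b are one class to them, and where a whole thing is asked for, a point or a joint stands for the part that bears it (a point fixed in the world has none). Each returns a list of dicts, best first, with "score" (0 to 1); they miss things now and then, are a little off and sometimes report something else, mostly with a low value. They report only what shows in the picture. A call takes as long as a camera call. They do not tell look-alikes from the thing itself.
- finder.find_in(name, camera): "point" ([column, row] as shares, 0 to 1, of the picture: columns of its width, rows of its height, amid what is visible of it).
The state is a dict: "time_s": time; "qpos": joint angles; "qd": joint speeds; "tau": joint torques, N m; "tool_pos": TCP position; "orientation": TCP orientation; "contact_force": force on the tool from outside, world axes, zero at the start; "torque": the same for the moment, N m; "grip_width": finger opening in mm; "grip_force": force on a finger pad.
Only numpy, scipy, OpenCV 4.12 (cv2) and the standard library are available. Lean on these libraries where they do the work, as an engineer would, in place of code of your own. Each camera call takes 0.05 s, during which the arm holds its last target. There are 200 camera calls.

## Task

The weighing is done. Lift the white jar off the scale's pan and set it down gently, upright and wholly on the round cork mat. Then turn the scale's tare knob anticlockwise (seen from above) until it is fully home against its zero stop, let go, and leave the other things on the counter where they are.

Things in the scene. Friction and masses are not known exactly. Their poses are not given: they have to be found in the camera images.
- tare_knob (a joint): Angle of the tare knob (rad): 0 = fully home against the zero stop, growing clockwise seen from above, 4.0 at the far stop. Turn it anticlockwise to bring it to 0, where its bar lies along the scale's x with the tongue to -x. Friction about 0.05 N m, no spring: it stays where it is left. It starts 1.2 to 2.8 rad from zero, so it may need more than one grasp.
- tare_grip (a point): On the upright axis of the grey tare knob, 87 mm above the counter. Knob: a 60 mm disc (2 to 10 mm above the scale's top) under an upright bar 52 mm long, 14 mm thick, 10 to 44 mm above the scale's top: pinch it across its thickness. The point turns with it: x along the bar, y across, z up. A tongue low on the disc points to -x; at zero it rests on a steel peg 42 mm from the axis, 10 mm high.
- scale: white kitchen scale, fixed to the counter, 200 mm (its x) by 345 mm (its y) by 55 mm high; origin at the centre of its underside on the counter. The round pan lies towards its +y end (centre 85 mm from the origin), the tare knob's axis 90 mm towards its -y end.
- pan_top (a point): centre of the top of the scale's round steel pan, 136 mm across, about 25 mm above the scale's top (80 mm above the counter when empty). The pan is sprung: it sinks up to 10 mm under load and rises when emptied.
- jar_mid (a point): centre, half-way up, of the white ceramic jar: an upright cylinder 58 mm across with a 54 mm wide wooden lid fixed on its top, 110 mm high in all (the ceramic part is the lower 96 mm), 0.28 to 0.56 kg. z is its upright axis. It starts on the pan.
- mat_top (a point): centre of the top of the round cork mat, 160 mm across, 8 mm thick, fixed to the counter, where the jar is to stand. (The rectangular wooden chopping board on the other side of the scale is not the place.)
- board: rectangular wooden chopping board, 170 x 150 x 14 mm, fixed; origin at the centre of its underside. Nothing is to be put on it.
- mug: blue ceramic mug, 76 mm across, 90 mm high, loose bystander; origin at the centre of its underside.
- soap: washing-up liquid bottle, 64 mm across, 150 mm high, loose bystander; origin at the centre of its underside.
There are look-alikes about, which are no part of the job. Leave any green look-alike of the part that bears jar_mid alone. Of the things shaped like the part that bears mat_top, the cork one is meant.

How it is judged:
By the outcome, as a careful person would: the job done as asked, in the order asked, and still so for the second after the job is handed in, with the robot touching nothing.
It also fails if it takes over 64 s, if anything falls off the work surface, if the arm or the gripper's body presses on something with over 40 N, if the wrist force passes 120 N, or if a joint passes its speed limit or range.

## Working session

There is one attempt and no reset: what is moved stays moved. The work goes in short steps, Python scripts to look and compute and a tool call to move; the robot and the scene stay as the last step left them, time stands still between calls to the robot, and variables do not carry over. Pictures are saved under pics/ and viewed, at most 10 in all, crops included, and the job is handed in when it is done.

Besides the shell and the picture viewer there is one more tool, called as name(argument=value, ...) on one line, values as JSON. arm_command: Moves the arm, as the interface text tells. Its arguments: {"type":"object","properties":{"targets":{"type":"array","items":{"type":"object","properties":{"offset":{"type":"array","items":{"type":"number"}},"rot":{"type":"array","items":{"type":"number"}},"hand":{"type":"number"}}}},"grip_force":{"type":"number"}},"required":["targets"]}

```bash
mkdir -p pics; cat > h.py <<'E'
import numpy as np, cv2
from scipy.spatial.transform import Rotation as R
from workcell import monitor, cams, ctrl, finder
def ray(cam,px):
    p=cams.camera_params(cam);K=np.array(p['intrinsics'],float);Rm=cv2.Rodrigues(np.array(p['rvec'],float))[0];t=np.array(p['tvec'],float).ravel()
    return -Rm.T@t, Rm.T@np.linalg.inv(K)@np.array([px[0],px[1],1.])
def at_z(cam,px,z):
    o,d=ray(cam,px); return o+d*(z-o[2])/d[2]
def proj(cam,P):
    p=cams.camera_params(cam)
    return cv2.projectPoints(np.array(P,float).reshape(-1,1,3),np.array(p['rvec'],float),np.array(p['tvec'],float),np.array(p['intrinsics'],float),None)[0].reshape(-1,2)
def snap(cam,fn):
    im=cams.read_camera(cam); cv2.imwrite('pics/'+fn,im[:,:,::-1]); return im
E
python3 - <<'E'
from h import *
for c in('top','side'):
    im=snap(c,c+'0.png')
    for n,z in(('tare_grip',87),('scale',30),('jar_mid',130),('mat_top',8),('board',7),('mug',45),('soap',75),('pan_top',75)):
        for f in finder.find_in(n,c)[:3]:
            px=np.array(f['point'])*[640,400]; print(c,n,round(f['score'],2),px.round(),at_z(c,px,z).round())
print(monitor.read_state())
E
python3 -c "
import cv2,numpy as np
cv2.imwrite('pics/both.png',cv2.resize(np.vstack([cv2.imread('pics/top0.png'),cv2.imread('pics/side0.png')]),(480,600)))"
```

```text
top tare_grip 0.57 [316. 180.] [ 552. -106.   87.]
top scale 0.63 [287. 190.] [537. -25.  30.]
top jar_mid 0.94 [259. 203.] [482.  43. 130.]
top jar_mid 0.83 [198. 275.] [300. 197. 130.]
top jar_mid 0.63 [183. 196.] [504. 243. 130.]
top mat_top 0.7 [481. 222.] [ 443. -575.    8.]
top board 0.95 [138. 226.] [444. 400.   7.]
top mug 0.85 [166. 140.] [686. 320.  45.]
top soap 0.68 [383. 131.] [ 695. -295.   75.]
top pan_top 0.66 [248. 209.] [476.  80.  75.]
side tare_grip 0.83 [328. 211.] [ 557. -126.   87.]
side scale 0.84 [308. 208.] [526. -55.  30.]
side jar_mid 0.9 [286. 166.] [490.  32. 130.]
side jar_mid 0.86 [278. 129.] [517. 190. 130.]
side jar_mid 0.77 [207. 162.] [285. 125. 130.]
side mat_top 0.8 [320. 320.] [ 438. -384.    8.]
side mat_top 0.61 [349. 383.] [ 444. -552.    8.]
side board 0.96 [243. 123.] [451. 400.   7.]
side board 0.18 [400. 246.] [ 723. -250.    7.]
side mug 0.64 [318. 116.] [687. 305.  45.]
side soap 0.84 [403. 252.] [ 691. -308.   75.]
side pan_top 0.82 [295. 178.] [516.  32.  75.]
{'time_s': 0.9, 'qpos': array([ 1.15861179e+00,  1.30353324e-01,  1.48819350e+00,  1.95603411e-05,
        1.52300729e+00, -8.53974855e-02]), 'qd': array([-3.17914548e-04,  1.84482742e-03, -6.69999397e-04, -4.84504689e-04,
        1.24231302e-03, -6.03351645e-05]), 'tau': array([ 2.87885032e-04, -5.69305515e+01, -5.00867665e+01, -2.26254715e-04,
        9.78147473e-04, -2.60339675e-05]), 'tool_pos': array([192.57545   , 568.26568697, 231.32369559]), 'orientation': array([-5.11034814e-01, -3.09974006e+00, -6.62226959e-05]), 'contact_force': array([ 0.77587763, -0.37813138, -0.50364413]), 'torque': array([0.05858498, 0.02797101, 0.02067232]), 'grip_force': 0.0, 'grip_width': 85.4272180952463}
```

View pics/top0.png

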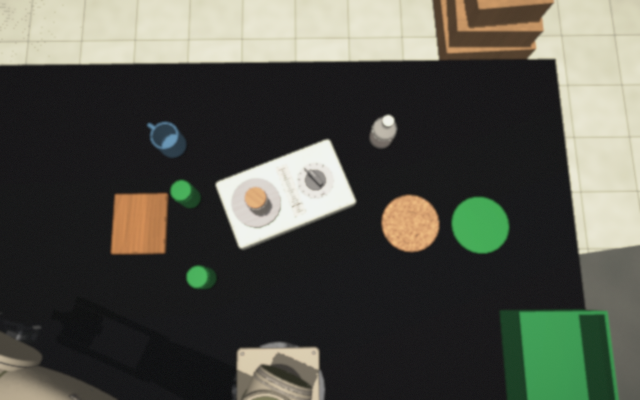

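View pics/side0.png

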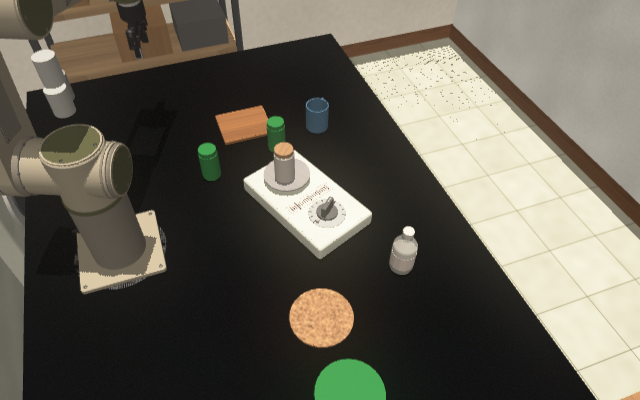

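Top picture: jars at (257,200) with a wooden lid on the pan, and green-lidded ones at (181,190) and (200,277). The one on the pan is the white jar. Of the discs at (410,223) and (480,225), the first is cork; the second is plain green. I'll confirm in a crop.

```bash
python3 - <<'E'
from h import *
top=cv2.imread('pics/top0.png');side=cv2.imread('pics/side0.png')
a=cv2.resize(top[130:255,205:445],None,fx=3.3,fy=3.3,interpolation=cv2.INTER_CUBIC)[:, :792]
b=cv2.resize(side[135:260,240:400],None,fx=1.4,fy=1.4)
c=np.zeros((a.shape[0]+b.shape[0],792,3),np.uint8);c[:a.shape[0],:a.shape[1]]=a;c[a.shape[0]:,:b.shape[1]]=b
cv2.imwrite('pics/crop.png',c)
hsv=cv2.cvtColor(top,cv2.COLOR_BGR2HSV)
def cent(mask,z,lo):
    n,l,s,ce=cv2.connectedComponentsWithStats(mask.astype(np.uint8))
    for i in range(1,n):
        if s[i,4]>lo: print(ce[i].round(1),s[i],at_z('top',ce[i],z).round(1))
H,S,V=hsv[...,0],hsv[...,1],hsv[...,2]
box=np.zeros(H.shape,bool);box[120:260,200:450]=1
print('brown');cent((H<25)&(S>70)&(V>90)&box,8,60);print('as lid');cent((H<25)&(S>70)&(V>90)&box,184,60)
w=((V>150)&(S<60)&box);w[:, 360:]=0
pts=np.argwhere(w)[:,::-1]
hull=cv2.convexHull(pts.astype(np.float32)).reshape(-1,2)
W=np.array([at_z('top',p,55)[:2] for p in hull],np.float32)
r=cv2.minAreaRect(W);print(r,cv2.boxPoints(r).round())
E
```

```text
brown
[255.1 197.5] [245 187  21  22 355] [521.9  67.9   8. ]
[410. 223.] [ 381  195   59   57 2645] [ 442.7 -371.9    8. ]
as lid
[255.1 197.5] [245 187  21  22 355] [486.9  47.8 184. ]
[410. 223.] [ 381  195   59   57 2645] [ 417.9 -335.5  184. ]
((526.5332641601562, -20.296096801757812), (200.47776794433594, 344.0943908691406), 21.303300857543945) [[ 371.  104.]
 [ 496. -217.]
 [ 682. -144.]
 [ 557.  176.]]
```

View pics/crop.png

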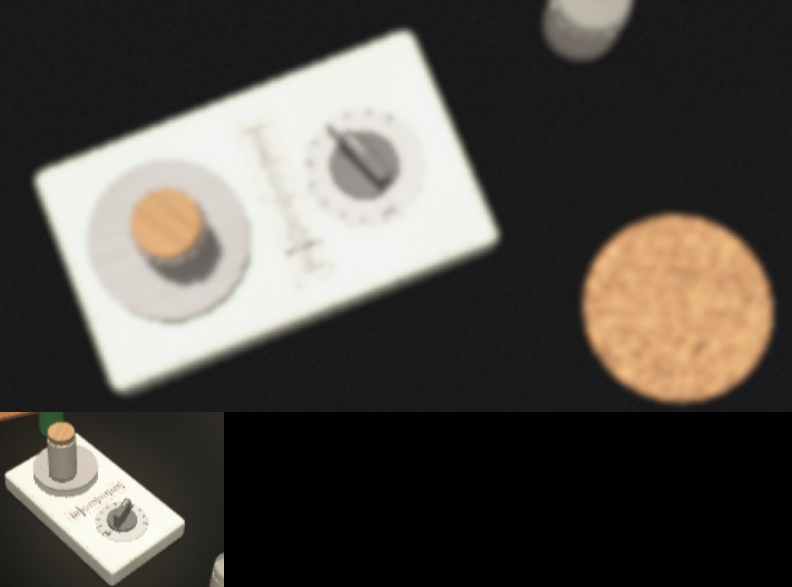

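The crop shows the wooden-lidded white jar on the pan at crop (166,222). It also shows the knob's bar pointing up-left, (332,128) to (388,185), with the peg mark at (390,210), and the cork mat at (677,308). The jar is therefore at about (487,48), the mat at (443,-372) and the knob at (559,-104), with about 2.7 rad to turn.

```bash
cat >> h.py <<'E'
def go(x,y,z):
    s=monitor.read_state();Rm=R.from_rotvec(s['orientation']);d=Rm.inv().apply(np.array([x,y,z])-s['tool_pos'])
    yv=Rm.apply([0,1,0]);zv=Rm.apply([0,0,1])
    n=int(np.ceil(np.linalg.norm(d)/48)); print('t',s['time_s'],'pos',s['tool_pos'].round(1),'tooly ang',np.arctan2(yv[1],yv[0]).round(3),'zv',zv.round(3),'delta',d.round(1),'rows',n,'each',(d/max(n,1)).round(1),'q6',s['qpos'][5].round(2),'F',s['contact_force'].round(1),'w',s['grip_width'])
E
python3 -c "
from h import *
go(487,48,231)"
```

```text
t 0.9 pos [192.6 568.3 231.3] tooly ang 1.244 zv [-0.  0. -1.] delta [-4.458e+02 -3.982e+02  3.000e-01] rows 13 each [-34.3 -30.6   0. ] q6 -0.09 F [ 0.8 -0.4 -0.5] w 85.4272180952463
```

arm_command(targets=[{"offset":[-30,-26.5,0],"rot":[0,0,0],"hand":85},{"offset":[-30,-26.5,0],"rot":[0,0,0],"hand":85},{"offset":[-30,-26.5,0],"rot":[0,0,0],"hand":85},{"offset":[-30,-26.5,0],"rot":[0,0,0],"hand":85},{"offset":[-30,-26.5,0],"rot":[0,0,0],"hand":85}])

```text
time_s: 1.4
tool_pos: [292.6, 393.3, 231.4]
orientation: [0.51, 3.1, 0.001]
contact_force: [0.6, 0.7, 0.1]
grip_width: 84.9
grip_force: 0.0
```

arm_command(targets=[{"offset":[-30,-26.5,0],"rot":[0,0,0],"hand":85},{"offset":[-30,-26.5,0],"rot":[0,0,0],"hand":85},{"offset":[-30,-26.5,0],"rot":[0,0,0],"hand":85},{"offset":[-30,-26.5,0],"rot":[0,0,0],"hand":85},{"offset":[-30,-26.5,0],"rot":[0,0,0],"hand":85}])

```text
time_s: 1.9
tool_pos: [392.2, 219.5, 231.6]
orientation: [0.511, 3.099, 0.001]
contact_force: [-0.4, 0.1, 0.2]
grip_width: 85.0
grip_force: 0.0
```

arm_command(targets=[{"offset":[-30,-26.5,0],"rot":[0,0,0],"hand":85},{"offset":[-30,-26.5,0],"rot":[0,0,0],"hand":85},{"offset":[-25,-26.5,0],"rot":[0,0,0],"hand":85},{"offset":[0,0,0],"rot":[0,0,0],"hand":85},{"offset":[0,0,0],"rot":[0,0,0],"hand":85}])

```text
time_s: 2.4
tool_pos: [446.7, 117.9, 231.3]
orientation: [-0.515, -3.099, -0.0]
contact_force: [-0.4, 0.6, -0.2]
grip_width: 85.1
grip_force: 0.0
```

```bash
python3 - <<'E'
from h import *
go(487,48,231)
im=snap('wrist','w1.png');print(proj('wrist',[[487,48,184],[495.6,58.9,75]]).round())
hsv=cv2.cvtColor(im,cv2.COLOR_RGB2HSV)
for f in finder.find_in('jar_mid','wrist')[:3]:
    px=np.array(f['point'])*[640,400];print(f['score'],px,at_z('wrist',px,130).round(1))
E
```

```text
t 2.4 pos [446.7 117.9 231.3] tooly ang 1.242 zv [-0.  0. -1.] delta [-60.7 -53.2   0.3] rows 2 each [-30.4 -26.6   0.1] q6 -1.09 F [-0.4  0.6 -0.2] w 85.07496988108595
[[240. 308.]
 [280. 248.]]
0.85 [254.08 281.88] [496.7  43.1 130. ]
0.67 [480.384 213.6  ] [498.2 232.7 130. ]
0.57 [356.8   11.12] [331.5 182.9 130. ]
```

View pics/w1.png

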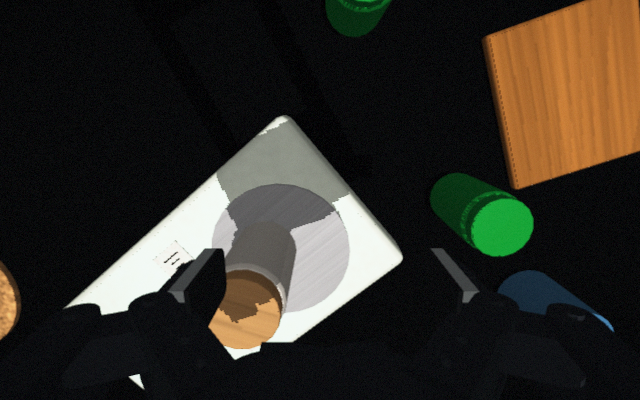

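The wrist view shows the lid centred near (241,308), matching the projection of (487,48,184). I keep the estimate and finish the approach.

arm_command(targets=[{"offset":[-20,-18,0],"rot":[0,0,0],"hand":85},{"offset":[-20,-18,0],"rot":[0,0,0],"hand":85},{"offset":[-20.5,-17,0],"rot":[0,0,0],"hand":85},{"offset":[0,0,0],"rot":[0,0,0],"hand":85}])

```text
time_s: 2.9
tool_pos: [487.6, 48.1, 231.3]
orientation: [0.511, 3.099, -0.001]
contact_force: [-0.5, -0.4, -0.3]
grip_width: 85.1
grip_force: 0.0
```

```bash
python3 -c "
from h import *
go(487,48,126)"
```

```text
t 2.9 pos [487.6  48.1 231.3] tooly ang 1.244 zv [ 0.    -0.001 -1.   ] delta [  0.6  -0.2 105.3] rows 3 each [ 0.2 -0.1 35.1] q6 -1.25 F [-0.5 -0.4 -0.3] w 85.13409124332932
```

arm_command(targets=[{"offset":[0,0,25],"rot":[0,0,0],"hand":85},{"offset":[0,0,25],"rot":[0,0,0],"hand":85},{"offset":[0,0,25],"rot":[0,0,0],"hand":85},{"offset":[0,0,20],"rot":[0,0,0],"hand":85},{"offset":[0,0,10],"rot":[0,0,0],"hand":85}])

```text
time_s: 3.4
tool_pos: [485.1, 50.5, 124.2]
orientation: [-0.507, -3.097, 0.0]
contact_force: [0.1, 0.6, -0.4]
grip_width: 85.1
grip_force: 0.0
```

arm_command(targets=[{"offset":[0,0,0],"rot":[0,0,0],"hand":64},{"offset":[0,0,0],"rot":[0,0,0],"hand":60},{"offset":[0,0,0],"rot":[0,0,0],"hand":56},{"offset":[0,0,0],"rot":[0,0,0],"hand":50},{"offset":[0,0,0],"rot":[0,0,0],"hand":50}], grip_force=40)

```text
time_s: 3.9
tool_pos: [487.5, 49.1, 127.2]
orientation: [0.511, 3.098, 0.001]
contact_force: [-0.6, 1.2, 0.6]
grip_width: 57.4
grip_force: 38.8
```

arm_command(targets=[{"offset":[0,0,0],"rot":[0,0,0],"hand":50},{"offset":[0,0,0],"rot":[0,0,0],"hand":50},{"offset":[0,0,0],"rot":[0,0,0],"hand":50}])

```text
time_s: 4.2
tool_pos: [487.4, 49.0, 126.7]
orientation: [0.511, 3.099, 0.001]
contact_force: [1.6, 4.1, 2.0]
grip_width: 57.3
grip_force: 38.7
```

arm_command(targets=[{"offset":[0,0,0],"rot":[0,0,0],"hand":50},{"offset":[0,0,-8],"rot":[0,0,0],"hand":50},{"offset":[0,0,-20],"rot":[0,0,0],"hand":50},{"offset":[0,0,-20],"rot":[0,0,0],"hand":50},{"offset":[0,0,-20],"rot":[0,0,0],"hand":50}], grip_force=60)

```text
time_s: 4.7
tool_pos: [485.9, 48.2, 194.2]
orientation: [-0.511, -3.097, 0.002]
contact_force: [0.3, 0.2, -4.7]
grip_width: 56.9
grip_force: 60.7
```

```bash
python3 -c "
from h import *
go(443,-372,195)"
```

```text
t 4.7 pos [485.9  48.2 194.2] tooly ang 1.244 zv [-0.003 -0.001 -1.   ] delta [-9.440e+01 -4.117e+02 -2.000e-01] rows 9 each [-10.5 -45.7  -0. ] q6 -1.25 F [ 0.3  0.2 -4.7] w 56.88809823561568
```

arm_command(targets=[{"offset":[-4,-15,0],"rot":[0,0,0],"hand":50},{"offset":[-7,-30,0],"rot":[0,0,0],"hand":50},{"offset":[-7,-30,0],"rot":[0,0,0],"hand":50},{"offset":[-7,-30,0],"rot":[0,0,0],"hand":50},{"offset":[-7,-30,0],"rot":[0,0,0],"hand":50}])

```text
time_s: 5.2
tool_pos: [472.6, -90.8, 193.7]
orientation: [-0.511, -3.097, 0.001]
contact_force: [1.0, 0.1, -4.6]
grip_width: 56.8
grip_force: 60.7
```

arm_command(targets=[{"offset":[-7,-30,0],"rot":[0,0,0],"hand":50},{"offset":[-7,-30,0],"rot":[0,0,0],"hand":50},{"offset":[-7,-30,0],"rot":[0,0,0],"hand":50},{"offset":[-7,-30,0],"rot":[0,0,0],"hand":50},{"offset":[-7,-30,0],"rot":[0,0,0],"hand":50}])

```text
time_s: 5.7
tool_pos: [457.5, -243.9, 193.6]
orientation: [-0.511, -3.097, 0.0]
contact_force: [0.3, 0.5, -3.7]
grip_width: 57.0
grip_force: 60.7
```

arm_command(targets=[{"offset":[-7,-30,0],"rot":[0,0,0],"hand":50},{"offset":[-7,-30,0],"rot":[0,0,0],"hand":50},{"offset":[-7,-30,0],"rot":[0,0,0],"hand":50},{"offset":[-6,-22,0],"rot":[0,0,0],"hand":50},{"offset":[0,0,0],"rot":[0,0,0],"hand":50}])

```text
time_s: 6.2
tool_pos: [446.7, -360.1, 193.4]
orientation: [-0.515, -3.096, 0.001]
contact_force: [-0.6, 1.5, -4.8]
grip_width: 57.0
grip_force: 61.3
```

```bash
python3 - <<'E'
from h import *
go(443,-372,80)
im=snap('side','s1.png');c=im[200:360,230:420,::-1]
P=monitor.read_state()['tool_pos']
print((proj('side',[[P[0],P[1],P[2]-55],[P[0],P[1],P[2]-50],[P[0],P[1],P[2]+55],[443,-372,8]])).round(1))
cv2.imwrite('pics/s1c.png',cv2.resize(c,None,fx=3,fy=3))
E
```

```text
t 6.2 pos [ 446.7 -360.1  193.4] tooly ang 1.241 zv [-0.003 -0.    -1.   ] delta [ -0.7 -12.3 113.4] rows 3 each [-0.2 -4.1 37.8] q6 -2.01 F [-0.6  1.5 -4.8] w 57.03337050089005
[[320.8 281.5]
 [320.8 280.4]
 [321.8 253.6]
 [320.2 315. ]]
```

View pics/s1c.png

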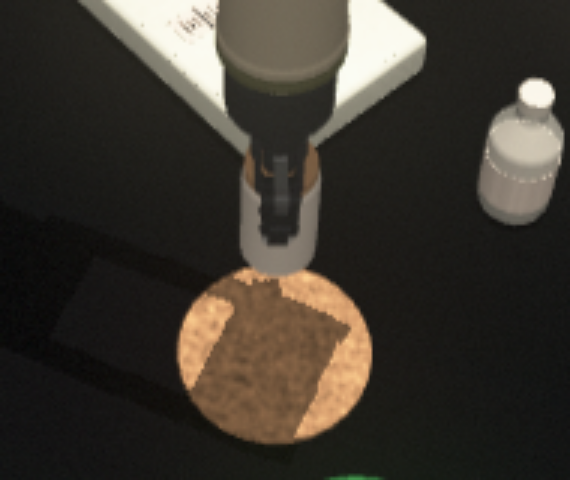

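The side crop shows the jar held upright, its bottom front edge at crop (278,275), which is image (322.7,291.7), with the cork mat below.

arm_command(targets=[{"offset":[0,-6,20],"rot":[0,0,0],"hand":50},{"offset":[-0.5,-6,25],"rot":[0,0,0],"hand":50},{"offset":[0,0,25],"rot":[0,0,0],"hand":50},{"offset":[0,0,25],"rot":[0,0,0],"hand":50},{"offset":[0,0,10],"rot":[0,0,0],"hand":50}])

```text
time_s: 6.75
tool_pos: [443.2, -366.4, 85.8]
orientation: [-0.509, -3.095, -0.005]
contact_force: [-0.7, 0.9, -5.2]
grip_width: 56.7
grip_force: 61.6
```

```bash
python3 - <<'E'
from h import *
a=np.linspace(0,6.28,60)
for h in (45,50,55,60,65): print(h,proj('side',np.c_[446.7+29*np.cos(a),-360.1+29*np.sin(a),0*a+193.4-h])[:,1].max().round(1))
go(443,-372,67)
E
```

```text
45 290.8
50 292.0
55 293.2
60 294.3
65 295.5
t 6.75 pos [ 443.2 -366.4   85.8] tooly ang 1.245 zv [-0.005  0.004 -1.   ] delta [-1.7 -5.4 18.7] rows 1 each [-1.7 -5.4 18.7] q6 -2.02 F [-0.7  0.9 -5.2] w 56.742336762308035
```

arm_command(targets=[{"offset":[0,-3,3],"rot":[0,0,0],"hand":50},{"offset":[0,-2,5],"rot":[0,0,0],"hand":50},{"offset":[0,0,4],"rot":[0,0,0],"hand":50},{"offset":[0,0,2],"rot":[0,0,0],"hand":50},{"offset":[0,0,0],"rot":[0,0,0],"hand":50}])

```text
time_s: 7.25
tool_pos: [443.6, -373.8, 75.6]
orientation: [0.511, 3.099, -0.0]
contact_force: [-0.2, 0.7, -4.3]
grip_width: 56.8
grip_force: 61.5
```

arm_command(targets=[{"offset":[0,0,4],"rot":[0,0,0],"hand":50},{"offset":[0,0,4],"rot":[0,0,0],"hand":50},{"offset":[0,0,3],"rot":[0,0,0],"hand":50},{"offset":[0,0,1],"rot":[0,0,0],"hand":50},{"offset":[0,0,0],"rot":[0,0,0],"hand":50}])

```text
time_s: 7.75
tool_pos: [443.3, -373.4, 62.9]
orientation: [-0.511, -3.099, -0.001]
contact_force: [-0.2, -0.1, -4.7]
grip_width: 56.8
grip_force: 61.5
```

arm_command(targets=[{"offset":[0,0,1],"rot":[0,0,0],"hand":50},{"offset":[0,0,1],"rot":[0,0,0],"hand":50},{"offset":[0,0,0],"rot":[0,0,0],"hand":50}])

```text
time_s: 8.05
tool_pos: [443.5, -373.6, 61.2]
orientation: [-0.511, -3.1, -0.0]
contact_force: [0.0, 0.5, -4.5]
grip_width: 56.8
grip_force: 61.5
```

arm_command(targets=[{"offset":[0,0,1],"rot":[0,0,0],"hand":50},{"offset":[0,0,1],"rot":[0,0,0],"hand":50},{"offset":[0,0,0],"rot":[0,0,0],"hand":50}])

```text
time_s: 8.35
tool_pos: [443.9, -373.9, 60.1]
orientation: [0.511, 3.099, -0.001]
contact_force: [-1.2, 1.4, 2.5]
grip_width: 56.6
grip_force: 61.7
```

arm_command(targets=[{"offset":[0,0,0.8],"rot":[0,0,0],"hand":50},{"offset":[0,0,0.7],"rot":[0,0,0],"hand":50},{"offset":[0,0,0],"rot":[0,0,0],"hand":50}])

```text
time_s: 8.65
tool_pos: [444.2, -374.1, 60.0]
orientation: [0.511, 3.098, -0.001]
contact_force: [-4.6, 5.0, 14.4]
grip_width: 57.2
grip_force: 62.2
```

Contact. I'll relieve the pressing, then open.

arm_command(targets=[{"offset":[0,0,-1.5],"rot":[0,0,0],"hand":50},{"offset":[0,0,0],"rot":[0,0,0],"hand":50}], grip_force=30)

```text
time_s: 8.85
tool_pos: [443.9, -374.0, 60.0]
orientation: [0.511, 3.099, -0.001]
contact_force: [-0.9, 2.7, 6.2]
grip_width: 56.9
grip_force: 61.9
```

arm_command(targets=[{"offset":[0,0,0],"rot":[0,0,0],"hand":59},{"offset":[0,0,0],"rot":[0,0,0],"hand":62},{"offset":[0,0,0],"rot":[0,0,0],"hand":70},{"offset":[0,0,0],"rot":[0,0,0],"hand":85},{"offset":[0,0,0],"rot":[0,0,0],"hand":85}])

```text
time_s: 9.35
tool_pos: [443.5, -373.6, 59.2]
orientation: [-0.511, -3.1, -0.0]
contact_force: [0.3, 0.7, -0.2]
grip_width: 84.8
grip_force: 0.0
```

arm_command(targets=[{"offset":[0,0,0],"rot":[0,0,0],"hand":85},{"offset":[0,0,-15],"rot":[0,0,0],"hand":85},{"offset":[0,0,-25],"rot":[0,0,0],"hand":85},{"offset":[0,0,-30],"rot":[0,0,0],"hand":85},{"offset":[0,0,-30],"rot":[0,0,0],"hand":85}])

```text
time_s: 9.85
tool_pos: [443.5, -373.6, 161.4]
orientation: [0.511, 3.099, -0.0]
contact_force: [1.2, 0.2, 0.0]
grip_width: 85.0
grip_force: 0.0
```

```bash
python3 - <<'E'
from h import *
go(559.2,-104.2,180)
im=snap('side','s2.png');t=snap('top','t2.png')
c=np.hstack([cv2.resize(im[220:360,230:410],None,fx=2,fy=2),cv2.resize(t[140:280,270:450],None,fx=2,fy=2)])[:,:,::-1]
cv2.imwrite('pics/after.png',c)
E
```

```text
t 9.85 pos [ 443.5 -373.6  161.4] tooly ang 1.244 zv [ 0. -0. -1.] delta [-23.2 292.3 -18.6] rows 7 each [-3.3 41.8 -2.7] q6 -2.03 F [1.2 0.2 0. ] w 84.97370800111977
```

View pics/after.png

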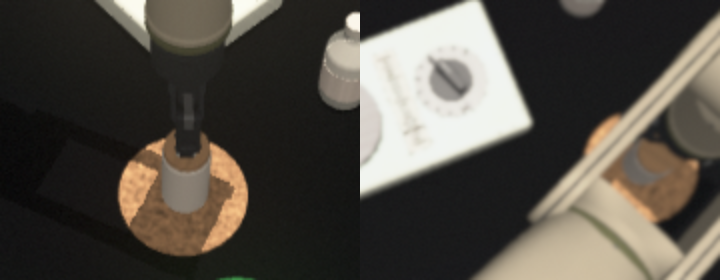

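The jar stands upright in the middle of the cork mat: side half at (186,180), mat centre at (183,195). The knob's bar is unchanged in the top half at (449,77). Next, the knob.

arm_command(targets=[{"offset":[0,15,-20],"rot":[0,0,0],"hand":85},{"offset":[-3,32,0],"rot":[0,0,0],"hand":85},{"offset":[-3,32,0],"rot":[0,0,0],"hand":85},{"offset":[-3,32,0],"rot":[0,0,0],"hand":85},{"offset":[-3,32,0],"rot":[0,0,0],"hand":85}])

```text
time_s: 10.45
tool_pos: [501.1, -240.9, 179.8]
orientation: [0.511, 3.099, -0.0]
contact_force: [0.5, 0.5, 0.8]
grip_width: 85.0
grip_force: 0.0
```

arm_command(targets=[{"offset":[-3,32,0],"rot":[0,0,0],"hand":85},{"offset":[-3,32,0],"rot":[0,0,0],"hand":85},{"offset":[-3,32,0],"rot":[0,0,0],"hand":85},{"offset":[-2,32,0],"rot":[0,0,0],"hand":85},{"offset":[0,21,0],"rot":[0,0,0],"hand":85}])

```text
time_s: 10.95
tool_pos: [559.6, -102.4, 179.8]
orientation: [0.509, 3.1, 0.001]
contact_force: [-0.6, -0.0, -0.1]
grip_width: 84.9
grip_force: 0.0
```

arm_command(targets=[{"offset":[0,0,0],"rot":[0,0,0.14],"hand":85},{"offset":[0,0,0],"rot":[0,0,0.14],"hand":85},{"offset":[0,0,0],"rot":[0,0,0.14],"hand":85},{"offset":[0,0,0],"rot":[0,0,0.14],"hand":85},{"offset":[0,0,0],"rot":[0,0,0.14],"hand":85}])

```text
time_s: 11.45
tool_pos: [559.0, -104.4, 179.7]
orientation: [1.551, 2.732, -0.0]
contact_force: [0.2, 0.5, 0.1]
grip_width: 84.9
grip_force: 0.0
```

arm_command(targets=[{"offset":[0,0,0],"rot":[0,0,0.14],"hand":85},{"offset":[0,0,0],"rot":[0,0,0.14],"hand":85},{"offset":[0,0,0],"rot":[0,0,0.14],"hand":85},{"offset":[0,0,0],"rot":[0,0,0.14],"hand":85},{"offset":[0,0,0],"rot":[0,0,0.14],"hand":85}])

```text
time_s: 11.95
tool_pos: [558.9, -104.4, 179.7]
orientation: [2.394, 2.035, 0.0]
contact_force: [0.0, 0.2, -0.5]
grip_width: 84.8
grip_force: 0.0
```

arm_command(targets=[{"offset":[0,0,0],"rot":[0,0,0.14],"hand":85},{"offset":[0,0,0],"rot":[0,0,0.14],"hand":85},{"offset":[0,0,0],"rot":[0,0,0.14],"hand":85},{"offset":[0,0,0],"rot":[0,0,0.14],"hand":85},{"offset":[0,0,0],"rot":[0,0,0],"hand":85}])

```text
time_s: 12.45
tool_pos: [559.0, -104.5, 179.7]
orientation: [2.86, 1.299, 0.0]
contact_force: [0.6, 0.3, 0.9]
grip_width: 85.0
grip_force: 0.0
```

```bash
python3 - <<'E'
from h import *
go(559.2,-104.2,72)
im=snap('wrist','w2.png');print(proj('wrist',[[559.2,-104.2,87],[559.2,-104.2,65],[559.2-39,-104.2-15,65]]).round())
E
```

```text
t 12.45 pos [ 559.  -104.5  179.7] tooly ang -0.718 zv [ 0. -0. -1.] delta [  0.3   0.  107.7] rows 3 each [ 0.1  0.  35.9] q6 0.44 F [0.6 0.3 0.9] w 84.95256629904324
[[323. 203.]
 [323. 195.]
 [299. 238.]]
```

View pics/w2.png

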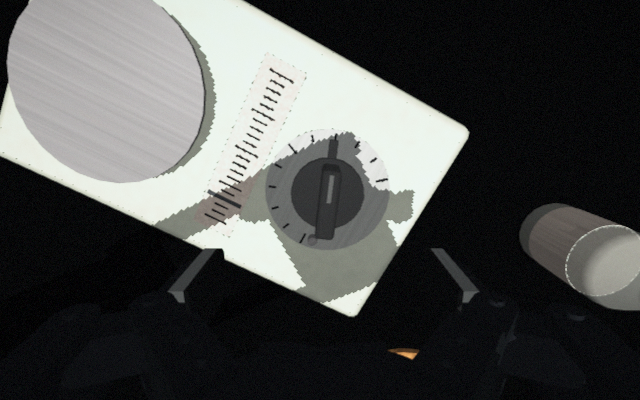

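The wrist view shows the disc centred at (327,192), the tongue at (333,148) and the peg at (312,240). The axis is about 2 mm off in tool x and 2.5 mm in y, and the bar is about 0.07 rad clockwise of the tool.

arm_command(targets=[{"offset":[2,2.5,0],"rot":[0,0,0.08],"hand":70},{"offset":[0,0,25],"rot":[0,0,0],"hand":60},{"offset":[0,0,30],"rot":[0,0,0],"hand":50},{"offset":[0,0,25],"rot":[0,0,0],"hand":50},{"offset":[0,0,20],"rot":[0,0,0],"hand":50}])

```text
time_s: 13.0
tool_pos: [561.5, -104.3, 77.7]
orientation: [-2.905, -1.194, 0.002]
contact_force: [0.1, -0.1, -0.2]
grip_width: 49.7
grip_force: 0.0
```

arm_command(targets=[{"offset":[0,0,6],"rot":[0,0,0],"hand":40},{"offset":[0,0,0],"rot":[0,0,0],"hand":30},{"offset":[0,0,0],"rot":[0,0,0],"hand":22}], grip_force=30)

```text
time_s: 13.3
tool_pos: [563.0, -104.8, 74.6]
orientation: [2.907, 1.188, 0.002]
contact_force: [0.7, -1.0, -0.6]
grip_width: 22.0
grip_force: 0.0
```

arm_command(targets=[{"offset":[0,0,0],"rot":[0,0,0],"hand":15},{"offset":[0,0,0],"rot":[0,0,0],"hand":8},{"offset":[0,0,0],"rot":[0,0,0],"hand":8},{"offset":[0,0,0],"rot":[0,0,0],"hand":8}])

```text
time_s: 13.7
tool_pos: [563.4, -104.9, 75.1]
orientation: [2.907, 1.187, 0.004]
contact_force: [-0.4, 1.6, 6.5]
grip_width: 13.8
grip_force: 33.2
```

```bash
python3 -c "
from h import *
go(559.2,-104.2,72)
s=monitor.read_state();Q=R.from_rotvec(s['orientation']).inv();print('toolF',Q.apply(s['contact_force']).round(1),'T',Q.apply(s['torque']).round(2),s['torque'].round(2))"
```

```text
t 13.7 pos [ 563.4 -104.9   75.1] tooly ang -0.796 zv [ 0.003 -0.001 -1.   ] delta [-2.6 -3.4  3.1] rows 1 each [-2.6 -3.4  3.1] q6 0.52 F [-0.4  1.6  6.5] w 13.812622273391472
toolF [ 0.8 -1.4 -6.5] T [ 0.2  -0.03 -0.02] [0.12 0.16 0.02]
```

Gripped, with small side forces. Turning anticlockwise is negative about tool z, about 2.74 rad.

arm_command(targets=[{"offset":[0,0,0],"rot":[0,0,-0.06],"hand":8},{"offset":[0,0,0],"rot":[0,0,-0.1],"hand":8},{"offset":[0,0,0],"rot":[0,0,-0.1],"hand":8},{"offset":[0,0,0],"rot":[0,0,-0.1],"hand":8},{"offset":[0,0,0],"rot":[0,0,-0.1],"hand":8}])

```text
time_s: 14.2
tool_pos: [562.4, -104.2, 75.1]
orientation: [-2.557, -1.824, -0.001]
contact_force: [-6.7, 4.0, 12.0]
grip_width: 13.1
grip_force: 34.2
```

arm_command(targets=[{"offset":[0,0,0],"rot":[0,0,-0.1],"hand":8},{"offset":[0,0,0],"rot":[0,0,-0.1],"hand":8},{"offset":[0,0,0],"rot":[0,0,-0.1],"hand":8},{"offset":[0,0,0],"rot":[0,0,-0.1],"hand":8},{"offset":[0,0,0],"rot":[0,0,-0.1],"hand":8}])

```text
time_s: 14.7
tool_pos: [561.2, -104.1, 75.0]
orientation: [-2.025, -2.399, 0.001]
contact_force: [-14.6, 5.0, 18.3]
grip_width: 13.3
grip_force: 35.1
```

```bash
python3 -c "
from h import *
go(562,-105,72)
s=monitor.read_state();Q=R.from_rotvec(s['orientation']).inv();print('toolF',Q.apply(s['contact_force']).round(1),'T',Q.apply(s['torque']).round(2))"
```

```text
t 14.7 pos [ 561.2 -104.1   75. ] tooly ang 0.169 zv [-0.002  0.001 -1.   ] delta [-1.   0.7  3. ] rows 1 each [-1.   0.7  3. ] q6 -0.44 F [-14.6   5.   18.3] w 13.319877715646227
toolF [  7.4 -13.6 -18.3] T [2.33 1.19 0.07]
```

arm_command(targets=[{"offset":[0.5,-2.5,-1.5],"rot":[0,0,0],"hand":8},{"offset":[0,0,0],"rot":[0,0,-0.1],"hand":8},{"offset":[0,0,0],"rot":[0,0,-0.1],"hand":8},{"offset":[0,0,0],"rot":[0,0,-0.1],"hand":8},{"offset":[0,0,0],"rot":[0,0,-0.1],"hand":8}])

```text
time_s: 15.2
tool_pos: [559.8, -104.4, 75.2]
orientation: [1.511, 2.754, 0.0]
contact_force: [-1.3, 1.5, 2.8]
grip_width: 13.8
grip_force: 32.8
```

```bash
python3 -c "
from h import *
go(562,-105,72)
s=monitor.read_state();Q=R.from_rotvec(s['orientation']).inv();print('toolF',Q.apply(s['contact_force']).round(1),'T',Q.apply(s['torque']).round(2))"
```

```text
t 15.2 pos [ 559.8 -104.4   75.2] tooly ang 0.567 zv [ 0.  0. -1.] delta [-1.7  1.6  3.2] rows 1 each [-1.7  1.6  3.2] q6 -0.84 F [-1.3  1.5  2.8] w 13.823653568944513
toolF [ 1.9 -0.3 -2.8] T [0.28 0.36 0.07]
```

arm_command(targets=[{"offset":[0,0,0],"rot":[0,0,-0.1],"hand":8},{"offset":[0,0,0],"rot":[0,0,-0.1],"hand":8},{"offset":[0,0,0],"rot":[0,0,-0.1],"hand":8},{"offset":[0,0,0],"rot":[0,0,-0.1],"hand":8},{"offset":[0,0,0],"rot":[0,0,-0.1],"hand":8}])

```text
time_s: 15.7
tool_pos: [558.8, -105.3, 75.2]
orientation: [-0.783, -3.041, 0.002]
contact_force: [-6.3, -4.1, 4.9]
grip_width: 13.3
grip_force: 33.2
```

arm_command(targets=[{"offset":[0,0,0],"rot":[0,0,-0.1],"hand":8},{"offset":[0,0,0],"rot":[0,0,-0.1],"hand":8},{"offset":[0,0,0],"rot":[0,0,-0.1],"hand":8},{"offset":[0,0,0],"rot":[0,0,-0.1],"hand":8},{"offset":[0,0,0],"rot":[0,0,-0.1],"hand":8}])

```text
time_s: 16.2
tool_pos: [558.6, -106.6, 75.2]
orientation: [-0.006, -3.14, 0.005]
contact_force: [-8.3, -8.9, 4.3]
grip_width: 13.5
grip_force: 33.1
```

arm_command(targets=[{"offset":[0,0,0],"rot":[0,0,-0.1],"hand":8},{"offset":[0,0,0],"rot":[0,0,-0.1],"hand":8},{"offset":[0,0,0],"rot":[0,0,-0.06],"hand":8},{"offset":[0,0,0],"rot":[0,0,0],"hand":8}])

```text
time_s: 16.6
tool_pos: [558.6, -107.3, 75.2]
orientation: [0.397, -3.114, 0.006]
contact_force: [-7.4, -11.6, 2.7]
grip_width: 13.4
grip_force: 33.0
```

```bash
python3 -c "
from h import *
go(559.5,-104.3,75)
s=monitor.read_state();Q=R.from_rotvec(s['orientation']).inv();print('toolF',Q.apply(s['contact_force']).round(1),'T',Q.apply(s['torque']).round(2))"
```

```text
t 16.6 pos [ 558.6 -107.3   75.2] tooly ang 1.825 zv [-0.002 -0.004 -1.   ] delta [-1.6  2.7  0.2] rows 1 each [-1.6  2.7  0.2] q6 -2.1 F [ -7.4 -11.6   2.7] w 13.432951109848288
toolF [10.1 -9.4 -2.7] T [ 1.55  1.63 -0.04]
```

arm_command(targets=[{"offset":[1.5,-1.7,0],"rot":[0,0,0],"hand":8},{"offset":[0,0,0],"rot":[0,0,-0.05],"hand":8},{"offset":[0,0,0],"rot":[0,0,-0.04],"hand":8},{"offset":[0,0,0],"rot":[0,0,-0.03],"hand":8},{"offset":[0,0,0],"rot":[0,0,0],"hand":8}])

```text
time_s: 17.1
tool_pos: [558.7, -107.8, 75.2]
orientation: [0.583, -3.087, 0.003]
contact_force: [-1.4, -5.3, 0.9]
grip_width: 13.1
grip_force: 32.6
```

```bash
python3 -c "
from h import *
go(559.5,-104.3,75)
s=monitor.read_state();Q=R.from_rotvec(s['orientation']).inv();print('toolF',Q.apply(s['contact_force']).round(1),'T',Q.apply(s['torque']).round(2))"
```

```text
t 17.1 pos [ 558.7 -107.8   75.2] tooly ang 1.944 zv [ 0.    -0.002 -1.   ] delta [-2.1  3.   0.2] rows 1 each [-2.1  3.   0.2] q6 -2.22 F [-1.4 -5.3  0.9] w 13.09859112523629
toolF [ 3.2 -4.5 -0.9] T [ 0.75  0.64 -0.03]
```

arm_command(targets=[{"offset":[0,0,0],"rot":[0,0,-0.03],"hand":8},{"offset":[0,0,0],"rot":[0,0,-0.03],"hand":8},{"offset":[0,0,0],"rot":[0,0,0],"hand":8}])

```text
time_s: 17.4
tool_pos: [558.7, -107.7, 75.3]
orientation: [-0.672, 3.069, -0.002]
contact_force: [-2.3, -4.3, 1.2]
grip_width: 13.2
grip_force: 54.2
```

```bash
python3 -c "
from h import *
go(559.5,-104.3,75)
s=monitor.read_state();Q=R.from_rotvec(s['orientation']).inv();print('toolF',Q.apply(s['contact_force']).round(1),'T',Q.apply(s['torque']).round(2))"
```

```text
t 17.4 pos [ 558.7 -107.7   75.3] tooly ang 2.002 zv [ 0.    -0.001 -1.   ] delta [-2.2  2.8  0.3] rows 1 each [-2.2  2.8  0.3] q6 -2.28 F [-2.3 -4.3  1.2] w 13.197721010278487
toolF [ 3.9 -3.  -1.2] T [0.56 0.59 1.46]
```

The torque about the axis jumped to 1.5 N m, so the knob is on its stop. I'll release slowly and rise.

arm_command(targets=[{"offset":[0,0,0],"rot":[0,0,0],"hand":16},{"offset":[0,0,0],"rot":[0,0,0],"hand":24},{"offset":[0,0,0],"rot":[0,0,0],"hand":34},{"offset":[0,0,0],"rot":[0,0,0],"hand":34}])

```text
time_s: 17.8
tool_pos: [558.6, -106.3, 74.8]
orientation: [-0.676, 3.068, 0.0]
contact_force: [0.6, -0.5, 0.2]
grip_width: 34.4
grip_force: 0.0
```

arm_command(targets=[{"offset":[0,0,-10],"rot":[0,0,0],"hand":40},{"offset":[0,0,-25],"rot":[0,0,0],"hand":60},{"offset":[0,0,-35],"rot":[0,0,0],"hand":85},{"offset":[0,0,-40],"rot":[0,0,0],"hand":85},{"offset":[0,0,0],"rot":[0,0,0],"hand":85}])

```text
time_s: 18.3
tool_pos: [562.5, -107.5, 193.0]
orientation: [-0.673, 3.058, -0.009]
contact_force: [1.8, -0.2, 0.4]
grip_width: 85.0
grip_force: 0.0
```

```bash
python3 - <<'E'
from h import *
go(559.5,-104.3,75)
im=snap('wrist','w3.png');t=snap('side','s3.png')
K=[559.4,-105.5]; ux=np.array([.932,.363])
print(proj('wrist',[[*K,65],[*(np.array(K)-42*ux),60],[*(np.array(K)+26*ux),99],[*(np.array(K)-26*ux),99]]).round())
c=np.vstack([cv2.resize(im[90:310,160:500],None,fx=1.6,fy=1.6),cv2.resize(t[110:360,180:430],(544,248))])[:,:,::-1]
cv2.imwrite('pics/end.png',c[:600])
E
```

```text
t 18.3 pos [ 562.5 -107.5  193. ] tooly ang 2.004 zv [ 0.011 -0.003 -1.   ] delta [  2.4   5.  117.9] rows 3 each [ 0.8  1.7 39.3] q6 -2.28 F [ 1.8 -0.2  0.4] w 84.96631321168933
[[325. 190.]
 [328. 139.]
 [322. 235.]
 [327. 166.]]
```

View pics/end.png

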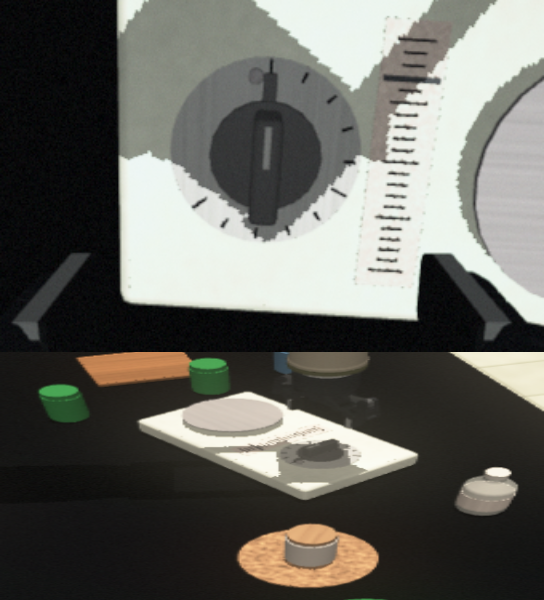

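The wrist half shows the tongue at (270,85) resting against the peg at (256,76), aligned with the zero tick, so the knob is home. The side half shows the jar upright in the middle of the cork mat, with the bystanders in place.

```bash
python3 -c "
from h import *
print(ctrl.close_job())"
```

```text
the job is handed in; nothing more can be done
None
```

The white jar stands upright in the middle of the cork mat, the tare knob is home against its zero stop, the arm is clear of everything, and the job is handed in (18.4 s on the robot's clock); no verdict came back.

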